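Show how to load the sample carrier

ROBOT

A 7-joint arm with a two-finger parallel gripper is mounted at the origin on a cart in front of the work surface, level with it; the furniture and walls round the work are solid. World frame = base frame: x ahead of the robot, y to its left, z up, the work surface at z = 0. Lengths are in m, angles in rad, forces in N, time in s.
With the tool pointing down it reaches from about 0.4 to 0.85 m from the base axis. Payload 10.4 kg.
Tool frame: the origin (TCP) lies midway between the tips of the shut fingers; the grasp point (between the pads) lies 19 mm behind it; x points along the fingers, y is the direction in which the jaws open and shut, and the axes are right-handed (so a half turn about x gives the same grasp; the last joint's range is limited). The gripper opens to 87 mm and grips with 3 to 60 N. Pads are 19 mm wide; open, the fingers measure 117 mm over their backs; the gripper's body (75 mm by 190 mm) begins 51 mm behind the grasp point.
Start: joints at [-1.307, 0.332, -0.065, 1.46, 0.022, 1.35, -0.088], TCP at [0.177, 0.6, 0.191] pointing down, gripper open.
Joint ranges: [-2.6, 2.6], [-0.5, 2.12], [-1.47, 1.34], [0.16, 2.42], [-1.27, 4.41], [0.06, 2.06], [-2.6, 2.6]. Speed limits (rad/s): [2.22, 2.22, 2.79, 2.79, 3.14, 3.14, 3.14].

INTERFACE

Orientations are given as a unit quaternion [x, y, z, w].
In Python, from bench import r gives the robot as it stands.
- The arm moves only by the shell command python3 -m jog 'ROWS' [OPENING] [FORCE]. ROWS is JSON, a list of rows, each an object with "slide": the shift along the tool's x, y, z in cm, a list of three; "roll": the turn about the tool's x in degrees. A call has 1 to 5 rows; each row is the pose to reach, as a shift and turn from the pose measured when the call began, along the tool's axes at that moment; what a row does not reach only later rows make up. A row lasts 1/12 s, in which the tool goes at most 41.7 mm and 7.16 degrees, less where a joint would pass 70% of its speed; a pose out of reach is approached as far as the arm can. A call with a gripper value outside its range is refused whole. OPENING is the closure, from 0 (fully open) to 1 (shut), set as the call begins (- or left out, the last holds). The fingers move at their own pace and stop on an object; FORCE is the grip in N (left out, the last holds). Time passes only in rows, so rows that repeat a pose let the fingers close. It gives the time, the measured TCP pose, the force and the opening at its end, in the units of the state.
- r.read_state(): the state, without advancing time (a new reading comes with each control period).
- r.camera(name): name is "side" or "top"; returns the picture (400x640x3 uint8, red, green, blue); there is no depth.
- r.camera_info(name): a dict with "intrinsics" (3x3 intrinsics, pixels), "k1" (the pictures are not rectified: a ray, as slopes to the right and down, at radius r is drawn at 1 + k1 r^2 times it, then the intrinsics apply), "R" (3x3) and "t" (3): a world point X has camera coordinates R X + t. Camera axes: x right, y down, z forward; pixel columns grow to the right and rows downward; lengths in m; the calibration is good to about 2 mm. A picture is of the moment at which its call begins. camera_info takes no time and is no camera call.
- r.close_job(): hands the job in, once; it reports no verdict.
The state is a dict: "time": time; "joint_positions": joint angles; "joint_vel": joint speeds; "joint_torque": joint torques, N m; "ee_pos": TCP position; "eef_rot": TCP orientation; "ft_force": force on the tool from outside, world axes, zero at the start; "torque": the same for the moment, N m; "width": finger opening in m.
Only numpy, scipy, OpenCV 4.12 (cv2) and the standard library are available. Lean on these libraries where they do the work, as an engineer would, in place of code of your own. Each camera call takes 0.05 s, during which the arm holds its last target.

TASK

Show a colleague how to load the grey carrier by pointing from above with the fingertips, at these in order: the red filter, the carrier's large round seat, the black-capped vial, the carrier's small round well. Each time stay directly over its middle, one to four centimetres above it, for two seconds; touch and move nothing at all, and do not point at or pass low over the other filter, the lens cap or the white-capped vials. Finish with the hand raised, fingertips at least 20 cm above the worktop.

Things in the scene. Friction and masses are not known exactly. Their poses are not given: they have to be found in the camera images.
- red_filter: optical filter with dark red glass in a black knurled ring, 36 mm diameter, 12 mm tall, lying flat on the worktop; loose; origin at the centre of its underside, z up
- blue_filter: look-alike: filter with blue glass in a silver-grey knurled ring, 36 mm diameter, 12 mm tall, lying flat; loose, not to be pointed at; origin at the centre of its underside
- black_cap: plain black rubber lens cap, 37 mm diameter, 12 mm tall, lying flat; loose, not to be pointed at; origin at the centre of its underside
- black_vial: upright glass vial, 23 mm diameter, 56 mm tall, screw cap 21 mm across; loose, easily tipped; origin at the centre of its underside, z up; the only one with a black cap
- white_vial_1: upright glass vial, 23 mm diameter, 56 mm tall, screw cap 21 mm across; loose, easily tipped; origin at the centre of its underside, z up; white cap, not to be pointed at
- white_vial_2: upright glass vial, 23 mm diameter, 56 mm tall, screw cap 21 mm across; loose, easily tipped; origin at the centre of its underside, z up; white cap, not to be pointed at
- carrier: fixed grey plastic carrier block, 130 (its x) x 70 (its y) x 22 mm, with a screw head at each corner and two empty round recesses with black floors, 14 mm deep, in its top; at any yaw; origin at the centre of its underside
- filter_seat (a point): centre of the mouth of the carrier's large recess (39 mm diameter), level with the carrier's top, 22 mm above the worktop
- vial_well (a point): centre of the mouth of the carrier's small recess (26 mm diameter), level with the carrier's top, 22 mm above the worktop, 62 mm from the large one
Mind the look-alikes: they are no part of the job. Leave any blue look-alike of the black_vial alone.

How it is judged:
On the way, in this order (a step that is already met when the one before it is completed fails the run):
1. the fingertips point down at the red filter from close above for at least 1.5 s (horizontal distance between the grasp point and red_filter below 0.016 m and height (world z) of the grasp point between 0.03 and 0.087 m), for 1.5 s.
2. the fingertips point down at the large round seat of the carrier from close above for at least 1.5 s (horizontal distance between the grasp point and filter_seat below 0.016 m and height (world z) of the grasp point between 0.04 and 0.097 m), for 1.5 s.
3. the fingertips point down at the black-capped vial from close above for at least 1.5 s (horizontal distance between the grasp point and black_vial below 0.016 m and height (world z) of the grasp point between 0.074 and 0.131 m), for 1.5 s.
4. the fingertips point down at the small round well of the carrier from close above for at least 1.5 s (horizontal distance between the grasp point and vial_well below 0.016 m and height (world z) of the grasp point between 0.04 and 0.097 m), for 1.5 s.
At the end, for the whole second after the job is handed in: The hand is raised, its grasp point over 19 cm above the worktop, and every filter, cap and vial stands at rest and level within 5 mm of where it began (height (world z) of the grasp point above 0.19 m and distance of each of red_filter, blue_filter, black_cap, black_vial, white_vial_1, white_vial_2 from where it was at the start of the episode below 0.005 m and angle between each of red_filter, blue_filter, black_cap, black_vial, white_vial_1, white_vial_2's own z axis and vertical below 0.1 rad and linear speed of each of red_filter, blue_filter, black_cap, black_vial, white_vial_1, white_vial_2 below 0.02 m/s); the robot touches nothing.
It fails at once if the robot touches something (over 0.5 N) (contact force between any of the fingers, the arm and anything else above 0.5 N).
It fails at once if a filter, the cap or a vial is moved by more than 5 mm (distance of any of red_filter, blue_filter, black_cap, black_vial, white_vial_1, white_vial_2 from where it was at the start of the episode above 0.005 m).
It fails at once if the fingertips point at or pass low over the blue filter, the lens cap or a white-capped vial ((horizontal distance between the grasp point and blue_filter below 0.016 m and height (world z) of the grasp point below 0.072 m) or (horizontal distance between the grasp point and black_cap below 0.016 m and height (world z) of the grasp point below 0.072 m) or (horizontal distance between the grasp point and white_vial_1 below 0.016 m and height (world z) of the grasp point below 0.116 m) or (horizontal distance between the grasp point and white_vial_2 below 0.016 m and height (world z) of the grasp point below 0.116 m)).
It also fails if it takes over 72 s, if anything falls off the work surface, if the arm or the gripper's body presses on something with over 40 N, if the wrist force passes 120 N, or if a joint passes its speed limit or range.

## Working session

There is one attempt and no reset: what is moved stays moved. The work goes in short steps, Python scripts to look and compute and a shell command to move; the robot and the scene stay as the last step left them, time stands still between calls to the robot, and variables do not carry over. Pictures are saved under pics/ and viewed, and the job is handed in when it is done.

```bash
mkdir -p pics; ls; python3 - <<'E'
from bench import r
import cv2
s=r.read_state();print(s['time'],s['ee_pos'],s['eef_rot'],s['width'])
for n in('side','top'):
    cv2.imwrite(f'pics/{n}0.png',r.camera(n)[:,:,::-1]);print(n,r.camera_info(n))
E
```

```text
pics
0.0 [0.17671992 0.59905957 0.1906678 ] [ 0.10057561  0.69988912 -0.10155404  0.69980464] 0.08702640162575244
side {'intrinsics': array([[479.07989923,   0.        , 319.99624085],
       [  0.        , 479.07989923, 198.21962509],
       [  0.        ,   0.        ,   1.        ]]), 'k1': -0.0853545973419763, 'R': array([[ 0.94494561, -0.32720316,  0.0039863 ],
       [-0.15909881, -0.4700461 , -0.86818445],
       [ 0.28594644,  0.81975287, -0.49622563]]), 't': array([-0.5224898 ,  0.13872907,  0.88299357])}
top {'intrinsics': array([[477.55927446,   0.        , 316.64661044],
       [  0.        , 477.55927446, 200.84804858],
       [  0.        ,   0.        ,   1.        ]]), 'k1': -0.04405008515939153, 'R': array([[ 0.02115492, -0.99945556,  0.02531889],
       [-0.99405584, -0.02373231, -0.10625332],
       [ 0.10679635, -0.02292061, -0.99401669]]), 't': array([-0.02431901,  0.54239167,  1.0665604 ])}
```

View pics/top0.png

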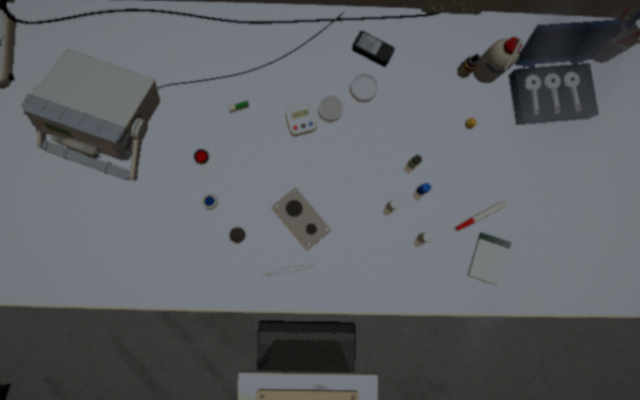

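View pics/side0.png

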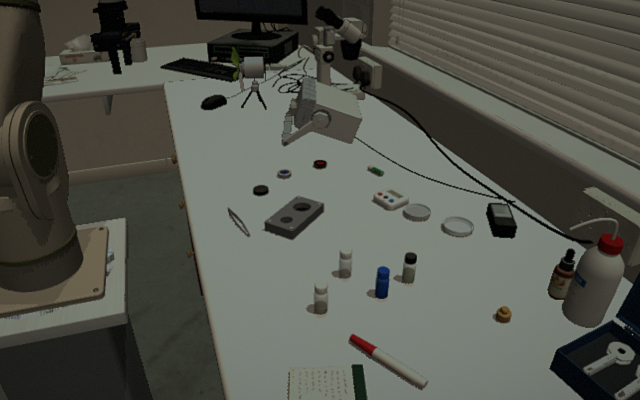

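The top view shows the carrier around (301,219), with its seat near (294,208) and its well near (311,229). The red filter is at (201,157), the blue one at (210,201) and the black cap at (237,235). The vial at (414,161) looks dark-capped, the white ones are at (391,206) and (424,238), and there is a blue one at (423,189). I'll zoom in to measure.

```bash
python3 - <<'E'
import cv2,numpy as np
a=cv2.imread('pics/top0.png');b=cv2.imread('pics/side0.png')
def c(im,x,y,w,h,s):return cv2.resize(np.clip(im[y:y+h,x:x+w].astype(float)*1.6,0,255).astype('uint8'),None,fx=s,fy=s,interpolation=cv2.INTER_NEAREST)
cv2.imwrite('pics/z1.png',c(a,185,140,160,120,5))
cv2.imwrite('pics/z2.png',c(a,370,140,100,120,5))
cv2.imwrite('pics/z3.png',c(b,230,150,200,150,4))
cv2.imwrite('pics/z4.png',c(b,290,230,150,100,5))
E
```

```text
(no output)
```

View pics/z1.png

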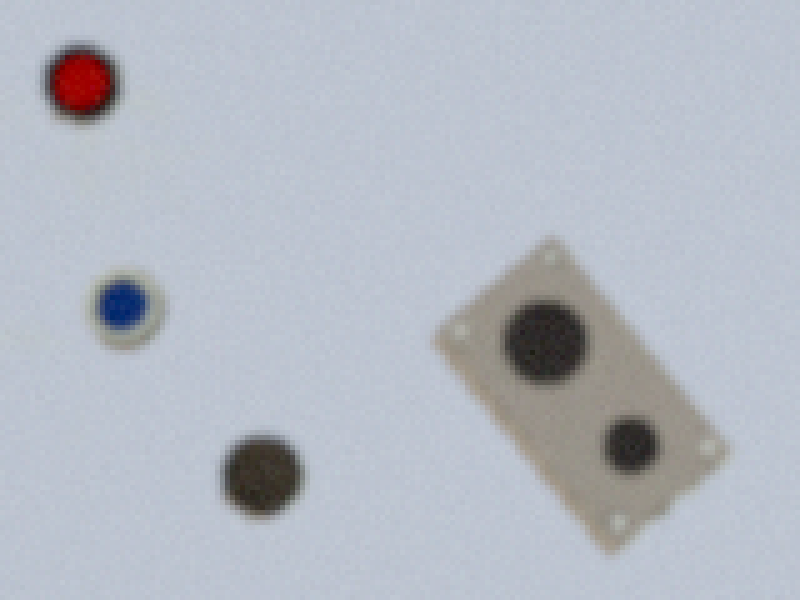

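View pics/z2.png

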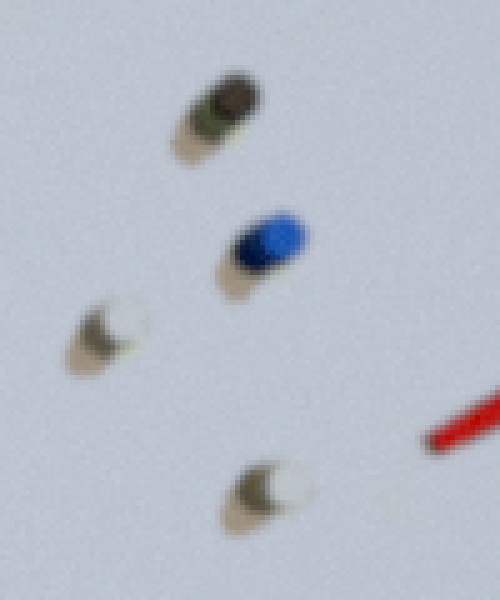

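View pics/z3.png

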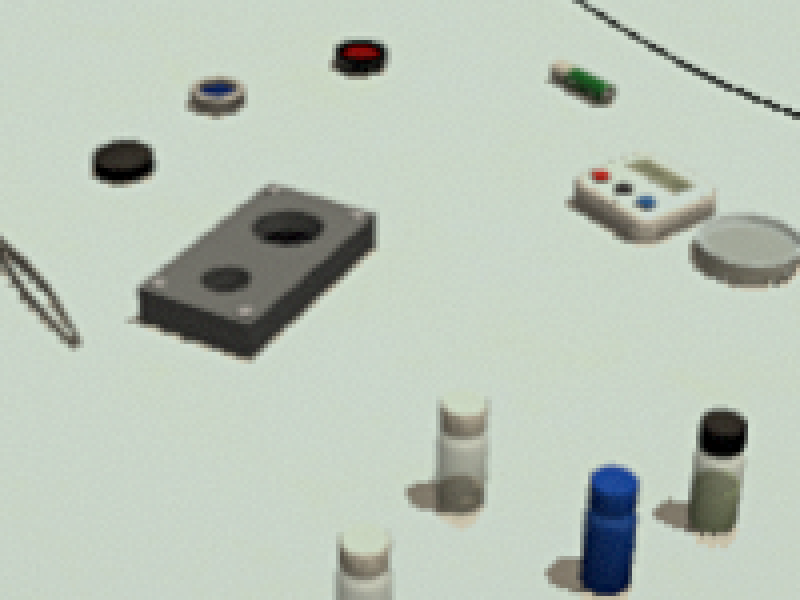

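View pics/z4.png

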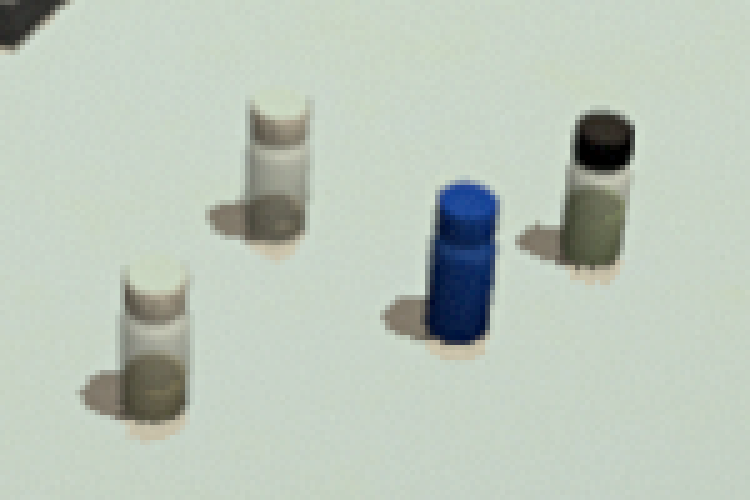

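The crops confirm each identity in both views: red filter top (201.0,156.2), seat (293.8,207.8), well (311.0,228.4) and black cap (417.4,159.0) in the top image. Next I'll turn these into world positions and cross-check them against the side view.

```bash
cat > h.py <<'E'
import numpy as np,cv2
from bench import r
def cam(n):
    i=r.camera_info(n);return i['intrinsics'],np.array([i['k1'],0,0,0.]),i['R'],i['t']
def onz(n,uv,z):
    K,d,R,t=cam(n);p=cv2.undistortPoints(np.array([[uv]],float),K,d)[0,0]
    D=R.T@np.array([*p,1]);C=-R.T@t;return C+D*(z-C[2])/D[2]
def proj(n,X):
    K,d,R,t=cam(n);return cv2.projectPoints(np.array([X],float),cv2.Rodrigues(R)[0],t,K,d)[0][0,0]
E
python3 - <<'E'
from h import *
T=dict(red=((201,156.2),.012),seat=((293.8,207.8),.022),well=((311,228.4),.022),bv=((417.4,159),.056),blue=((209.8,201.2),.012),cap=((237,234.8),.012),w1=((395,204),.056),w2=((427.8,236.6),.056),bluev=((426.4,186.6),.056))
S=dict(red=(320,162.6),seat=(301.6,206.6),well=(286.1,219.4),bv=(410.3,254.0),blue=(284,172.2),cap=(261,188.7),w1=(345.8,250.2),w2=(320.8,283),bluev=(383.4,269))
P={}
for k,(uv,z) in T.items():
    P[k]=onz('top',uv,z);print(k,P[k].round(4),'side',onz('side',S[k],z).round(4),np.hypot(*P[k][:2]).round(3))
print(np.linalg.norm(P['seat']-P['well']))
s=r.read_state();from scipy.spatial.transform import Rotation as Q
print(Q.from_quat(s['eef_rot']).as_matrix().round(3))
E
```

```text
red [0.6435 0.2611 0.012 ] side [0.6418 0.2569 0.012 ] 0.694
seat [0.5262 0.04   0.022 ] side [0.5233 0.0382 0.022 ] 0.528
well [ 0.4797 -0.0007  0.022 ] side [ 0.4768 -0.0017  0.022 ] 0.48
bv [ 0.6412 -0.2389  0.056 ] side [ 0.6405 -0.2354  0.056 ] 0.684
blue [0.5379 0.2356 0.012 ] side [0.5363 0.2327 0.012 ] 0.587
cap [0.4615 0.1696 0.012 ] side [0.4608 0.1654 0.012 ] 0.492
w1 [ 0.537  -0.1878  0.056 ] side [ 0.5366 -0.1875  0.056 ] 0.569
w2 [ 0.4654 -0.2621  0.056 ] side [ 0.4646 -0.2585  0.056 ] 0.534
bluev [ 0.5783 -0.2593  0.056 ] side [ 0.5768 -0.2584  0.056 ] 0.634
0.061805796331862874
[[-0.     0.283  0.959]
 [-0.001  0.959 -0.283]
 [-1.    -0.001  0.   ]]
```

The two views agree within 5 mm, and seat to well measures 61.8 mm against the 62 mm given. The instrument to the left of the red filter could block the hand, so I'll measure it.

```bash
python3 - <<'E'
from h import *
for uv in((357,138),(327,143),(362,122),(290,140)): print('side',uv,onz('side',uv,0).round(3),onz('side',uv,.1).round(3))
for uv in((158,88),(159,100),(133,157),(135,178),(40,145),(142,125)): print('top',uv,[onz('top',uv,z).round(3)[:2] for z in(0,.05,.1,.15)])
import numpy as np
a=cv2.imread('pics/top0.png');b=cv2.imread('pics/side0.png')
f=lambda im,x,y,w,h,s:cv2.resize(np.clip(im[y:y+h,x:x+w]*1.7,0,255).astype('uint8'),None,fx=s,fy=s,interpolation=cv2.INTER_CUBIC)
A=f(a,15,40,200,140,2);B=f(b,250,60,140,120,3)
o=np.zeros((360,830,3),'uint8');o[:280,:400]=A;o[:360,405:825]=B;cv2.imwrite('pics/inst.png',o[:,:800])
E
```

```text
side (357, 138) [0.813 0.408 0.   ] [0.715 0.188 0.1  ]
side (327, 143) [0.714 0.401 0.   ] [0.633 0.182 0.1  ]
side (362, 122) [0.882 0.529 0.   ] [0.772 0.287 0.1  ]
side (290, 140) [0.616 0.458 0.   ] [0.553 0.228 0.1  ]
top (158, 88) [array([0.811, 0.376]), array([0.794, 0.36 ]), array([0.776, 0.344]), array([0.759, 0.327])]
top (159, 100) [array([0.781, 0.372]), array([0.765, 0.356]), array([0.749, 0.34 ]), array([0.733, 0.324])]
top (133, 157) [array([0.64 , 0.425]), array([0.631, 0.407]), array([0.621, 0.388]), array([0.611, 0.37 ])]
top (135, 178) [array([0.59 , 0.417]), array([0.583, 0.399]), array([0.575, 0.381]), array([0.568, 0.363])]
top (40, 145) [array([0.664, 0.651]), array([0.654, 0.622]), array([0.643, 0.594]), array([0.632, 0.565])]
top (142, 125) [array([0.718, 0.409]), array([0.705, 0.391]), array([0.692, 0.373]), array([0.679, 0.356])]
```

View pics/inst.png

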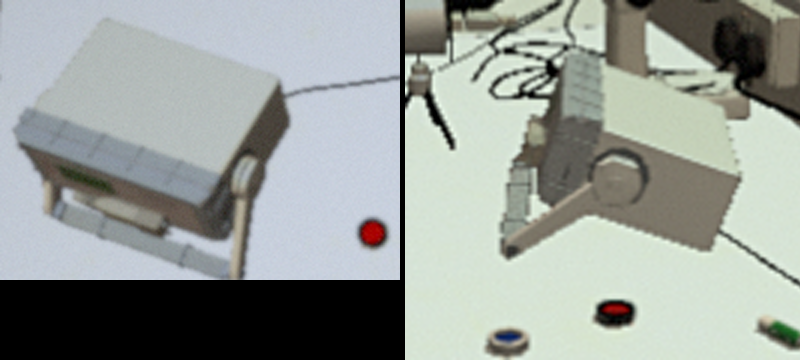

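The instrument sits at about y ≥ 0.35 for x of 0.58–0.80 and is fairly tall. I'll turn the jaw axis along world x, which puts the narrow side of the hand towards it. The route will be: shut the fingers, rise, then go round in front of it.

```bash
cat >> h.py <<'E'
from scipy.spatial.transform import Rotation as Q
TG=dict(red=(.643,.259,.040),seat=(.525,.039,.050),bv=(.641,-.237,.084),well=(.4785,-.001,.050))
def st(*g):
    s=r.read_state();M=Q.from_quat(s['eef_rot']).as_matrix();p=np.array(s['ee_pos'])
    print('t%.2f'%s['time'],p.round(4),'jawbearing %.1f tilt %.2f'%(np.degrees(np.arctan2(M[1,1],M[0,1])),np.degrees(np.arccos(-M[2,0]))),'w',round(s['width'],4),'F',np.round(s['ft_force'],1))
    for q in g:
        q=TG.get(q,q) if isinstance(q,str) else q
        print(q,'slide cm',(M.T@(np.array(q)-p)*100).round(1))
E
python3 -m jog '[{"slide":[-3,0,0],"roll":7},{"slide":[-6,0,0],"roll":14},{"slide":[-9,0,0],"roll":21},{"slide":[-12,0,0],"roll":28},{"slide":[-12,0,0],"roll":35}]' 1
python3 -c "
from h import *
st((.40,.28,.31),(.643,.259,.31))"
```

```text
time: 0.52
ee_pos: [0.1771, 0.6009, 0.3171]
eef_rot: [0.311, 0.637, -0.306, 0.636]
ft_force: [-0.0, 1.2, 1.1]
width: 0.0616
t0.52 [0.1771 0.6009 0.3171] jawbearing 38.2 tilt 0.39 w 0.0616 F [-0.   1.2  1.1]
(0.4, 0.28, 0.31) slide cm [ 0.5 -2.3 39. ]
(0.643, 0.259, 0.31) slide cm [ 0.5 15.4 55.7]
```

```bash

python3 -m jog '[{"slide":[0,0,3.5],"roll":7},{"slide":[0,-0.5,7],"roll":14},{"slide":[0,-0.5,11],"roll":21},{"slide":[0,-1,15],"roll":28},{"slide":[0,-1,18],"roll":35}]'
python3 -c "
from h import *
cv2.imwrite('pics/top1.png',r.camera('top')[:,:,::-1])
cv2.imwrite('pics/side1.png',r.camera('side')[:,:,::-1])
st((.40,.28,.31),(.643,.259,.31))"
```

```text
time: 0.93
ee_pos: [0.2823, 0.4502, 0.3163]
eef_rot: [0.49, 0.513, -0.486, 0.511]
ft_force: [0.6, 0.0, 0.5]
width: 0.0283
t1.03 [0.2851 0.4489 0.317 ] jawbearing 2.5 tilt 0.43 w 0.0205 F [0.2 0.2 0.1]
(0.4, 0.28, 0.31) slide cm [ 0.6 10.8 17.4]
(0.643, 0.259, 0.31) slide cm [ 0.7 34.9 20.5]
```

View pics/top1.png

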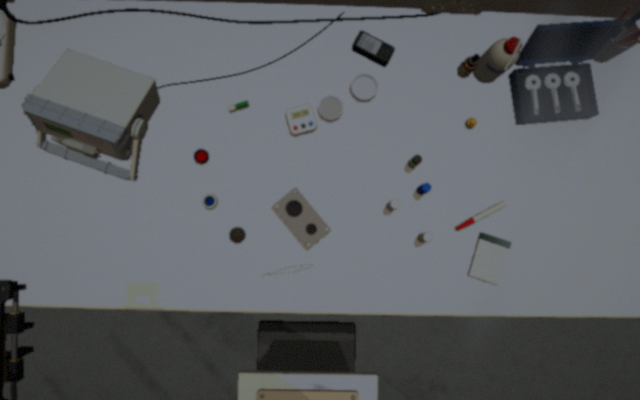

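View pics/side1.png

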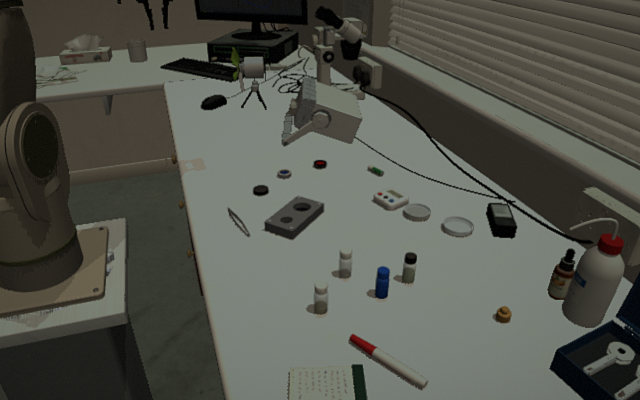

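The top view shows the gripper at the left edge, around (15,330), with its long side along world x. So the jaw axis is the wide one, and the narrow side faces the instrument as planned. Nothing has moved, and I'll carry on.

```bash

python3 -m jog '[{"slide":[0,2,3.4]},{"slide":[0,4,6.8]},{"slide":[0,6,10.2]},{"slide":[0,8,13.6]},{"slide":[0,10,17]}]'
python3 -m jog '[{"slide":[0,4,0.4]},{"slide":[0,8,0.8]},{"slide":[0,12,1.2]},{"slide":[0,16,1.6]},{"slide":[0,20,2]}]'
python3 -c "
from h import *
st((.643,.259,.31),'red')"
```

```text
t1.03 [0.2851 0.4489 0.317 ] jawbearing 2.5 tilt 0.43 w 0.0205 F [0.2 0.2 0.1]
(0.643, 0.259, 0.31) slide cm [ 0.7 34.9 20.5]
(0.643, 0.259, 0.04) slide cm [27.7 34.9 20.7]invalid input at $[0]: expected keys slide, roll
invalid input at $[0]: expected keys slide, roll
```

```bash

python3 -m jog '[{"slide":[0,2,3.4],"roll":0},{"slide":[0,4,6.8],"roll":0},{"slide":[0,6,10.2],"roll":0},{"slide":[0,8,13.6],"roll":0},{"slide":[0,10,17],"roll":0}]'
python3 -c "
from h import *
st((.643,.259,.31),'red')"
```

```text
time: 1.45
ee_pos: [0.3927, 0.2818, 0.316]
eef_rot: [0.491, 0.512, -0.486, 0.51]
ft_force: [0.1, 1.3, 0.1]
width: 0.0008
t1.45 [0.3927 0.2818 0.316 ] jawbearing 2.5 tilt 0.42 w 0.0008 F [0.1 1.3 0.1]
(0.643, 0.259, 0.31) slide cm [ 0.7 24.9  3.4]
(0.643, 0.259, 0.04) slide cm [27.7 24.8  3.6]
```

```bash

python3 -m jog '[{"slide":[0,4,0.5],"roll":0},{"slide":[0,8,1],"roll":0},{"slide":[0,12,1.5],"roll":0},{"slide":[0,16,2],"roll":0},{"slide":[0,20,2.5],"roll":0}]'
python3 -m jog '[{"slide":[0,2.5,0.5],"roll":0},{"slide":[0,5,1],"roll":0},{"slide":[0,5,1],"roll":0},{"slide":[0,5,1],"roll":0}]'
python3 -c "
from h import *
cv2.imwrite('pics/side2.png',r.camera('side')[:,:,::-1])
st((.643,.259,.15),'red')"
```

```text
time: 1.87
ee_pos: [0.5951, 0.2662, 0.3159]
eef_rot: [0.491, 0.513, -0.486, 0.51]
ft_force: [-0.3, 1.1, 1.3]
width: 0.0007
time: 2.2
ee_pos: [0.6462, 0.2582, 0.314]
eef_rot: [0.49, 0.512, -0.487, 0.51]
ft_force: [-0.1, -0.2, 0.4]
width: 0.0007
t2.25 [0.6454 0.2589 0.315 ] jawbearing 2.7 tilt 0.36 w 0.0005 F [0.2 0.2 0.1]
(0.643, 0.259, 0.15) slide cm [16.5 -0.3  0.1]
(0.643, 0.259, 0.04) slide cm [27.5 -0.3  0.1]
```

View pics/side2.png

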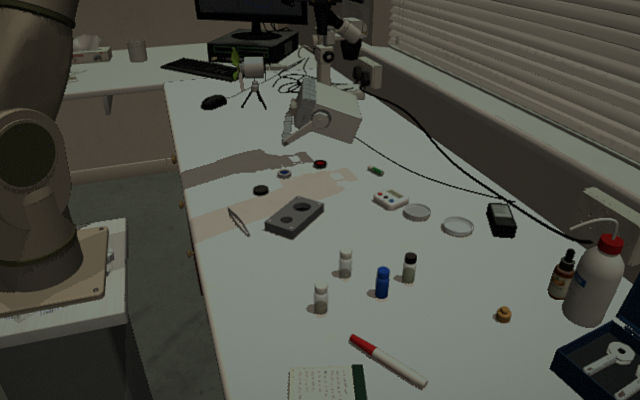

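```bash
python3 - <<'E'
from h import *
print(proj('side',(.6454,.2589,.315)),proj('top',(.6454,.2589,.315)))
a=cv2.imread('pics/side0.png')[0:170,240:440];b=cv2.imread('pics/side2.png')[0:170,240:440]
o=np.hstack([a,b]);cv2.imwrite('pics/cmp.png',cv2.convertScaleAbs(cv2.resize(o,None,fx=2,fy=2),alpha=1.7))
cv2.imwrite('pics/top2.png',r.camera('top')[:,:,::-1])
E
```

```text
[321.65363988  46.41315405] [164.60242685 120.13787099]
```

View pics/cmp.png

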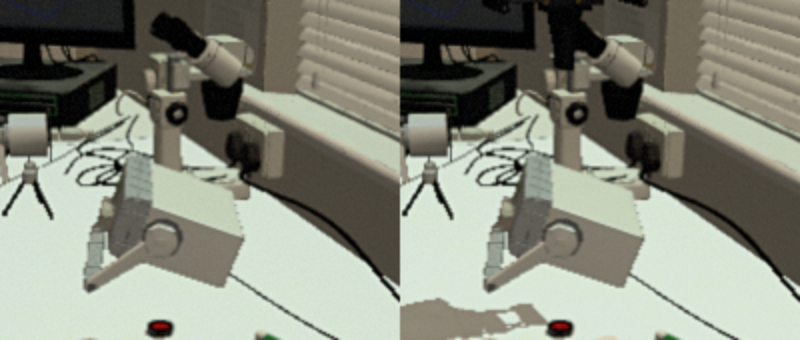

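View pics/top2.png

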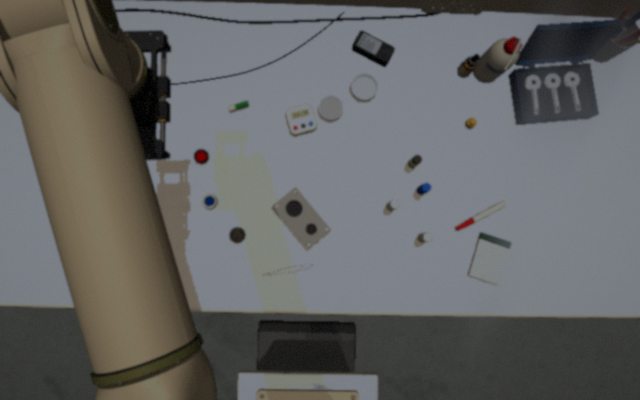

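The fingertips project to side (322,46), which matches the picture. Before going down I'll triangulate the instrument's top for clearance.

```bash
python3 - <<'E'
from h import *
def tri(a,b):
    A=[onz('top',a,z) for z in(0,1)];B=[onz('side',b,z) for z in (0,1)]
    da,db=A[1]-A[0],B[1]-B[0];s=np.linalg.lstsq(np.c_[da,-db],B[0]-A[0],rcond=None)[0]
    P,R=A[0]+s[0]*da,B[0]+s[1]*db;return ((P+R)/2).round(3),np.linalg.norm(P-R).round(3)
print('bezel top R',tri((122,130),(317,81)))
print('rear top R',tri((154,80),(362,119)))
print('knob',tri((137,127),(321,118)))
print('handle end',tri((135,177),(285,143)))
E
```

```text
bezel top R (array([0.665, 0.376, 0.197]), np.float64(0.018))
rear top R (array([0.803, 0.36 , 0.079]), np.float64(0.003))
knob (array([0.691, 0.39 , 0.085]), np.float64(0.001))
handle end (array([0.59 , 0.413, 0.012]), np.float64(0.002))
```

The instrument's right face is at y ≈ 0.375 and its top at about 0.20. The hand's narrow side reaches only y ≈ 0.30, so it clears. I'll go down in stages.

```bash

python3 -m jog '[{"slide":[3,0,0],"roll":0},{"slide":[6,-0.2,0],"roll":0},{"slide":[9,-0.2,0],"roll":0},{"slide":[12,-0.2,0],"roll":0},{"slide":[15,-0.2,0],"roll":0}]'
python3 -m jog '[{"slide":[1,0,0],"roll":0},{"slide":[1,0,0],"roll":0}]'
python3 -c "
from h import *
cv2.imwrite('pics/side3.png',r.camera('side')[:,:,::-1])
st('red')"
```

```text
time: 2.72
ee_pos: [0.6419, 0.2617, 0.1655]
eef_rot: [0.49, 0.514, -0.484, 0.511]
ft_force: [-0.9, 0.1, -0.3]
width: 0.0
time: 2.88
ee_pos: [0.6394, 0.2628, 0.1535]
eef_rot: [0.489, 0.515, -0.485, 0.51]
ft_force: [-0.2, 0.2, 0.3]
width: 0.0004
t2.93 [0.6408 0.2627 0.156 ] jawbearing 3.0 tilt 0.54 w 0.0004 F [ 0.1 -0.5  1.3]
(0.643, 0.259, 0.04) slide cm [11.6  0.2  0.5]
```

View pics/side3.png

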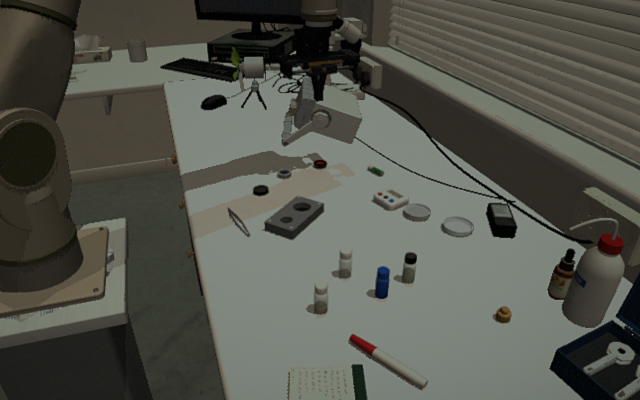

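The hand is directly over the red filter, fingertips near (319,100), and clear of the instrument. Next comes the final descent and the dwell.

```bash

python3 -m jog '[{"slide":[2.2,0,0.2],"roll":0},{"slide":[4.4,0.1,0.3],"roll":0},{"slide":[6.6,0.2,0.5],"roll":0},{"slide":[8.8,0.2,0.5],"roll":0},{"slide":[10.2,0.2,0.5],"roll":0}]'
python3 -c "
from h import *
cv2.imwrite('pics/side4.png',cv2.convertScaleAbs(cv2.resize(r.camera('side')[60:210,220:420,::-1],None,fx=4,fy=4),alpha=1.6))
st('red')"
```

```text
time: 3.35
ee_pos: [0.6438, 0.2594, 0.0547]
eef_rot: [0.49, 0.515, -0.483, 0.511]
ft_force: [-0.2, 0.5, -0.1]
width: 0.0007
t3.40 [0.6424 0.259  0.0519] jawbearing 3.0 tilt 0.50 w 0.0005 F [-1.6 -0.5 -2.5]
(0.643, 0.259, 0.04) slide cm [1.2 0.1 0. ]
```

View pics/side4.png

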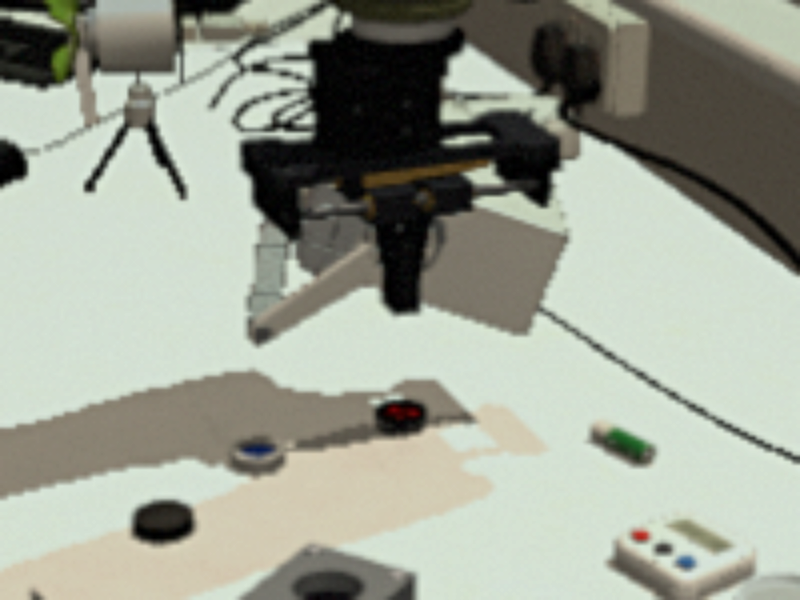

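```bash
python3 -c "
from h import *
st('red')
for z in(.012,.04,.0535,.0725): print(z,proj('side',(.643,.259,z)))
cv2.imwrite('pics/side5.png',cv2.convertScaleAbs(cv2.resize(r.camera('side')[100:190,260:380,::-1],None,fx=6,fy=6),alpha=1.6))
st()"
```

```text
t3.40 [0.6424 0.259  0.0519] jawbearing 3.0 tilt 0.50 w 0.0005 F [-1.6 -0.5 -2.5]
(0.643, 0.259, 0.04) slide cm [1.2 0.1 0. ]
0.012 [320.15135892 162.21561848]
0.04 [320.19545326 152.5883809 ]
0.0535 [320.21704751 147.87370368]
0.0725 [320.24781379 141.15655559]
t3.45 [0.6426 0.2591 0.0534] jawbearing 3.0 tilt 0.51 w 0.0004 F [-0.1 -0.1 -0.3]
```

View pics/side5.png

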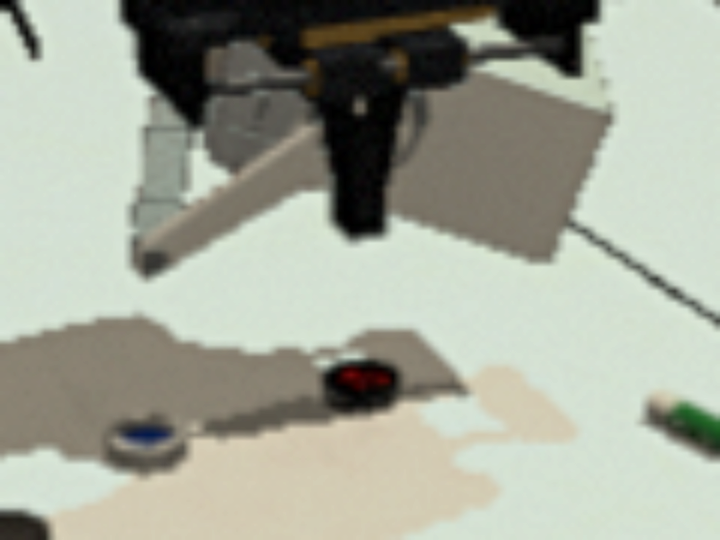

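The visible fingertip, at about (320,139), is higher in the picture than the measured TCP would project (148). I'll settle this before dwelling by checking x and y in the top view.

```bash
python3 -c "
from h import *
for z in(.385,.45,.5):
  print(z,[proj('top',(.6454+dx,.2589+dy,z)).round(0) for dx,dy in((-.095,-.037),(.095,-.037),(-.095,.037))])
for n,p in(('side2',(.6454,.2589,.315)),('side3',(.6401,.2628,.155))): print(n,proj('side',p),proj('side',(p[0],p[1],p[2]+.019)))
a=cv2.imread('pics/side2.png')[0:100,270:370];b=cv2.imread('pics/side3.png')[50:150,270:370]
cv2.imwrite('pics/c2.png',cv2.convertScaleAbs(cv2.resize(np.hstack([a,b]),None,fx=4,fy=4,interpolation=0),alpha=2.2))
im=r.camera('top');cv2.imwrite('pics/top5.png',cv2.convertScaleAbs(cv2.resize(im[0:200,0:260,::-1],None,fx=3,fy=3),alpha=1.8))
q=(.643,.259)
for z in(.1235,.2): print(z,[proj('top',(q[0]+dx,q[1]+dy,z)).round(0) for dx,dy in((-.095,-.037),(.095,-.037))])
"
```

```text
0.385 [array([172., 168.]), array([179.,  51.]), array([124., 167.])]
0.45 [array([159., 160.]), array([167.,  33.]), array([107., 159.])]
0.5 [array([148., 153.]), array([157.,  16.]), array([ 92., 152.])]
side2 [321.65363988  46.41315405] [321.69826611  38.25515775]
side3 [318.80600776 110.49297375] [318.82747593 103.25491482]
0.1235 [array([206., 191.]), array([210., 103.])]
0.2 [array([198., 186.]), array([203.,  91.])]
```

View pics/c2.png

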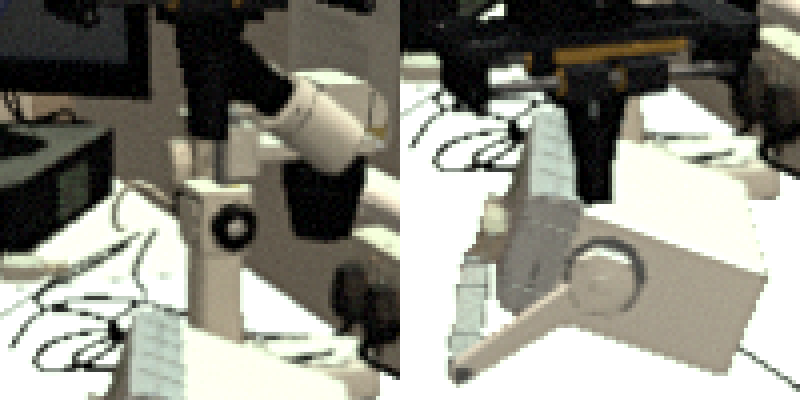

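View pics/top5.png

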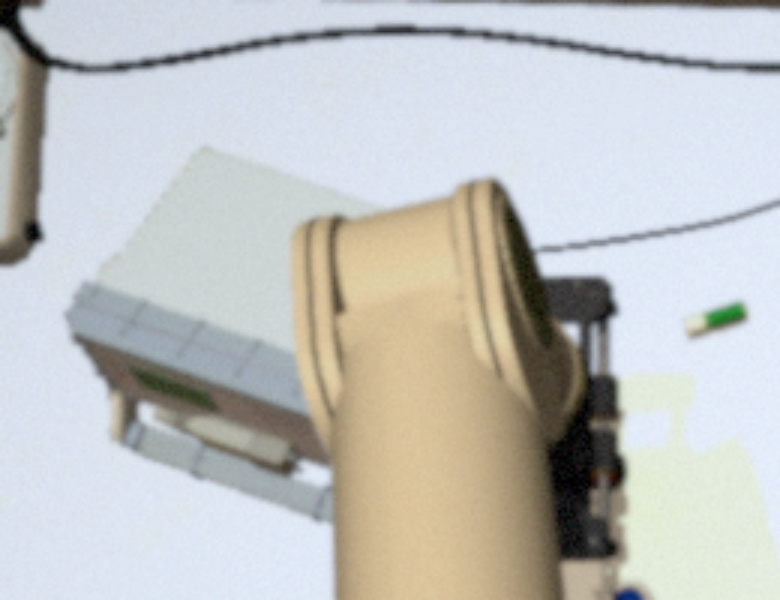

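The top view confirms x and y: the body edge is at u≈203, v 93–185, as predicted. The mismatch is only along the tool axis: the visible tips sit about 25 mm above the reported TCP in all three pictures. I'll pick heights that satisfy the band either way, reported TCP about 17 mm above each target. That puts the grasp point within limits under both readings, with no risk of contact.

```bash

python3 -m jog '[{"slide":[0.8,0,0],"roll":0},{"slide":[1.6,0,0],"roll":0},{"slide":[2.4,0,0],"roll":0},{"slide":[2.4,0,0],"roll":0},{"slide":[2.4,0,0],"roll":0}]'
python3 -c "
from h import *
cv2.imwrite('pics/side6.png',cv2.convertScaleAbs(cv2.resize(r.camera('side')[100:190,260:380,::-1],None,fx=6,fy=6),alpha=1.6))
st('red')"
```

```text
time: 3.92
ee_pos: [0.6432, 0.2594, 0.0305]
eef_rot: [0.489, 0.515, -0.484, 0.511]
ft_force: [0.7, -0.0, -0.1]
width: 0.0004
t3.97 [0.6436 0.2595 0.0311] jawbearing 3.0 tilt 0.56 w 0.0003 F [-0.1 -0.7  0.3]
(0.643, 0.259, 0.04) slide cm [-0.9 -0.1  0. ]
```

View pics/side6.png

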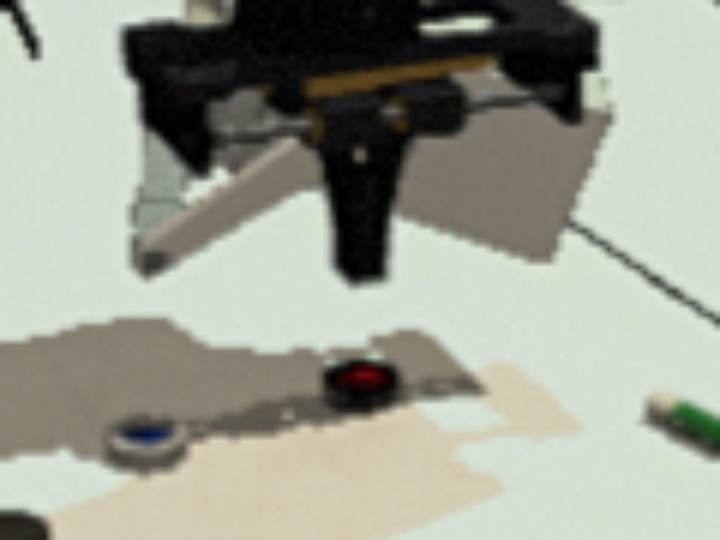

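The tip is now at (320,147), centred over the filter at (320,162) with clear air below. I'll hold here for over 2 s.

```bash

H() { :; }
python3 -m jog '[{"slide":[0.1,0,0],"roll":0},{"slide":[0.1,0,0],"roll":0},{"slide":[0.1,0,0],"roll":0},{"slide":[0.1,0,0],"roll":0},{"slide":[0.1,0,0],"roll":0}]' | head -2
python3 -m jog '[{"slide":[0,0,0],"roll":0},{"slide":[0,0,0],"roll":0},{"slide":[0,0,0],"roll":0},{"slide":[0,0,0],"roll":0},{"slide":[0,0,0],"roll":0}]' | head -2
python3 -m jog '[{"slide":[0,0,0],"roll":0},{"slide":[0,0,0],"roll":0},{"slide":[0,0,0],"roll":0},{"slide":[0,0,0],"roll":0},{"slide":[0,0,0],"roll":0}]' | head -2
python3 -m jog '[{"slide":[0,0,0],"roll":0},{"slide":[0,0,0],"roll":0},{"slide":[0,0,0],"roll":0},{"slide":[0,0,0],"roll":0},{"slide":[0,0,0],"roll":0}]' | head -2
python3 -m jog '[{"slide":[0,0,0],"roll":0},{"slide":[0,0,0],"roll":0},{"slide":[0,0,0],"roll":0},{"slide":[0,0,0],"roll":0},{"slide":[0,0,0],"roll":0}]' | head -2
python3 -c "
from h import *
st('red')"
```

```text
time: 4.38
ee_pos: [0.6436, 0.2595, 0.0302]
time: 4.8
ee_pos: [0.6436, 0.2596, 0.0302]
time: 5.22
ee_pos: [0.6436, 0.2595, 0.0302]
time: 5.63
ee_pos: [0.6436, 0.2595, 0.0302]
time: 6.05
ee_pos: [0.6436, 0.2595, 0.0302]
t6.05 [0.6436 0.2595 0.0302] jawbearing 3.0 tilt 0.56 w 0.0007 F [-0.7  0.3 -0.4]
(0.643, 0.259, 0.04) slide cm [-1.  -0.1  0. ]
```

```bash

python3 -m jog '[{"slide":[-4,0,0],"roll":0},{"slide":[-8,0,0],"roll":0},{"slide":[-12,0,0],"roll":0},{"slide":[-16,0,0],"roll":0},{"slide":[-20,0,0],"roll":0}]' | head -2
python3 -c "
from h import *
st((.525,.039,.24),'seat')"
```

```text
time: 6.47
ee_pos: [0.6429, 0.2574, 0.2324]
t6.47 [0.6429 0.2574 0.2324] jawbearing 3.0 tilt 0.58 w 0.0008 F [0.8 0.4 0.1]
(0.525, 0.039, 0.24) slide cm [ -1.  -12.9  21.2]
(0.525, 0.039, 0.05) slide cm [ 18.  -13.   21.4]
```

```bash

python3 -m jog '[{"slide":[0,-2,3.2],"roll":0},{"slide":[0,-4,6.4],"roll":0},{"slide":[0,-6,9.6],"roll":0},{"slide":[0,-8,12.8],"roll":0},{"slide":[0,-10,16],"roll":0}]' | head -2
python3 -m jog '[{"slide":[0,-1.5,2.6],"roll":0},{"slide":[0,-2.9,5.2],"roll":0},{"slide":[0,-2.9,5.2],"roll":0},{"slide":[0,-2.9,5.2],"roll":0}]' | head -2
python3 -c "
from h import *
cv2.imwrite('pics/top7.png',r.camera('top')[:,:,::-1])
cv2.imwrite('pics/side7.png',cv2.convertScaleAbs(r.camera('side')[:,:,::-1],alpha=1.4))
st((.525,.039,.24),'seat')
p=r.read_state()['ee_pos'];print(proj('side',p),proj('top',p))"
```

```text
time: 6.88
ee_pos: [0.5503, 0.0909, 0.2305]
time: 7.22
ee_pos: [0.5238, 0.036, 0.2306]
t7.32 [0.5242 0.0384 0.2301] jawbearing 3.0 tilt 0.63 w 0.0006 F [ 0.9  0.2 -0.3]
(0.525, 0.039, 0.24) slide cm [-1.   0.1 -0.1]
(0.525, 0.039, 0.05) slide cm [18.   0.   0.1]
[300.49752255 116.51042665] [292.15406607 198.66634419]
```

View pics/top7.png

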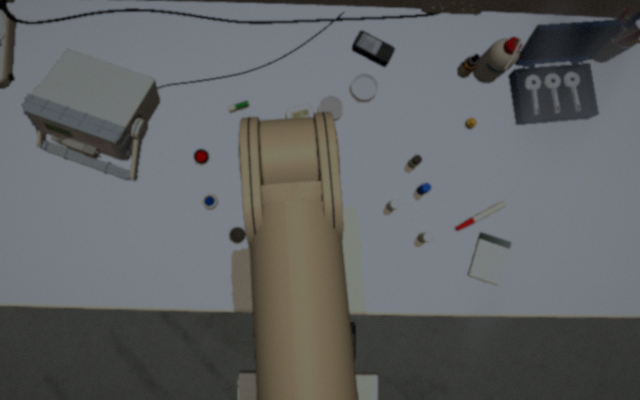

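View pics/side7.png

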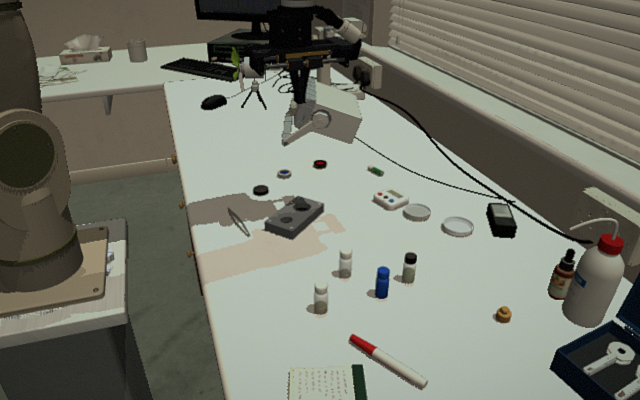

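Here the wrist is centred at u≈291, close to the camera's nadir, and the predicted value is 292. So y is right and the difference is purely along the height. The red, blue and cap objects are unmoved. Now down over the seat, to TCP ≈ 0.038.

```bash

python3 -m jog '[{"slide":[3,0,0],"roll":0},{"slide":[6,0,0],"roll":0},{"slide":[9,0,0],"roll":0},{"slide":[12,0.1,0],"roll":0},{"slide":[14,0.1,0.1],"roll":0}]' | head -2
python3 -m jog '[{"slide":[1,0,0],"roll":0},{"slide":[2,0,0],"roll":0},{"slide":[2,0,0],"roll":0}]' | head -2
python3 -c "
from h import *
cv2.imwrite('pics/side8.png',cv2.convertScaleAbs(cv2.resize(r.camera('side')[130:260,220:380,::-1],None,fx=4,fy=4),alpha=1.6))
st((.525,.039,.038))
p=r.read_state()['ee_pos'];print(proj('side',p))"
```

```text
time: 7.73
ee_pos: [0.5248, 0.0404, 0.087]
time: 7.98
ee_pos: [0.5241, 0.0413, 0.0655]
t8.03 [0.5248 0.0411 0.0668] jawbearing 3.2 tilt 0.53 w 0.0003 F [-0.4  0.7 -0.4]
(0.525, 0.039, 0.038) slide cm [2.9 0.  0.2]
[301.58293705 187.98588269]
```

View pics/side8.png

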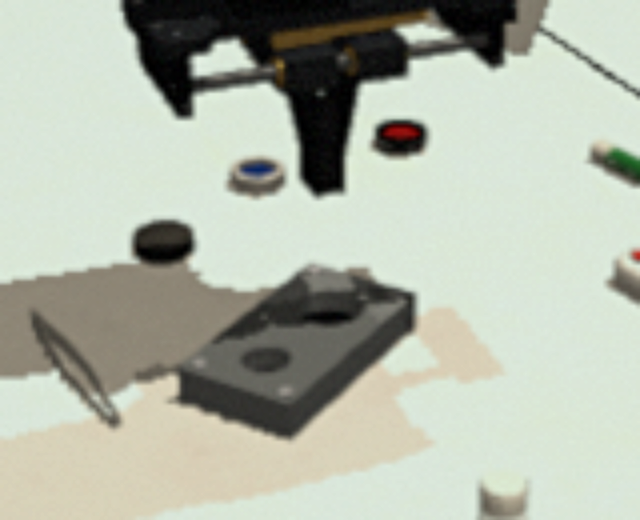

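The tip is above the seat and centred over it, at (300.5,177). Next: down the last 2.8 cm and hold.

```bash

python3 -m jog '[{"slide":[1,0,0.1],"roll":0},{"slide":[2,0,0.2],"roll":0},{"slide":[2.9,0,0.2],"roll":0},{"slide":[2.9,0,0.2],"roll":0},{"slide":[2.9,0,0.2],"roll":0}]' | head -2
python3 -c "
from h import *
cv2.imwrite('pics/side9.png',cv2.convertScaleAbs(cv2.resize(r.camera('side')[130:260,220:380,::-1],None,fx=4,fy=4),alpha=1.6))
st((.525,.039,.038))"
python3 -m jog '[{"slide":[0,0,0],"roll":0},{"slide":[0,0,0],"roll":0},{"slide":[0,0,0],"roll":0},{"slide":[0,0,0],"roll":0},{"slide":[0,0,0],"roll":0}]' | head -2
python3 -m jog '[{"slide":[0,0,0],"roll":0},{"slide":[0,0,0],"roll":0},{"slide":[0,0,0],"roll":0},{"slide":[0,0,0],"roll":0},{"slide":[0,0,0],"roll":0}]' | head -2
python3 -m jog '[{"slide":[0,0,0],"roll":0},{"slide":[0,0,0],"roll":0},{"slide":[0,0,0],"roll":0},{"slide":[0,0,0],"roll":0},{"slide":[0,0,0],"roll":0}]' | head -2
python3 -m jog '[{"slide":[0,0,0],"roll":0},{"slide":[0,0,0],"roll":0},{"slide":[0,0,0],"roll":0},{"slide":[0,0,0],"roll":0},{"slide":[0,0,0],"roll":0}]' | head -2
python3 -m jog '[{"slide":[0,0,0],"roll":0},{"slide":[0,0,0],"roll":0},{"slide":[0,0,0],"roll":0},{"slide":[0,0,0],"roll":0},{"slide":[0,0,0],"roll":0}]'
```

```text
time: 8.45
ee_pos: [0.5245, 0.0392, 0.0373]
t8.50 [0.525  0.0392 0.0378] jawbearing 3.2 tilt 0.52 w 0.0005 F [-0.4 -0.4 -0.5]
(0.525, 0.039, 0.038) slide cm [-0.  0.  0.]
time: 8.92
ee_pos: [0.525, 0.0393, 0.038]
time: 9.33
ee_pos: [0.525, 0.0393, 0.038]
time: 9.75
ee_pos: [0.5251, 0.0393, 0.038]
time: 10.17
ee_pos: [0.5251, 0.0393, 0.038]
time: 10.58
ee_pos: [0.5251, 0.0393, 0.038]
eef_rot: [0.488, 0.516, -0.484, 0.511]
ft_force: [0.3, -0.1, -0.0]
width: 0.0009
```

View pics/side9.png

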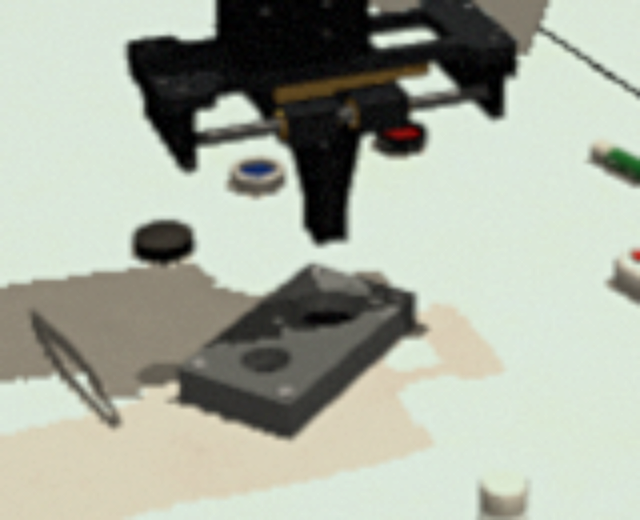

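The tip at (301.5,190) stood over the seat for more than 2 s. Now I rise and go on to the black-capped vial.

```bash

python3 -m jog '[{"slide":[-4,0,0],"roll":0},{"slide":[-8,0,0],"roll":0},{"slide":[-12,0,0],"roll":0},{"slide":[-16,0,0],"roll":0},{"slide":[-20,0,0],"roll":0}]' | head -2
python3 -c "
from h import *
st((.641,-.237,.25))"
```

```text
time: 11.0
ee_pos: [0.5247, 0.0371, 0.2401]
t11.00 [0.5247 0.0371 0.2401] jawbearing 3.2 tilt 0.54 w 0.0005 F [1.7 0.8 0.5]
(0.641, -0.237, 0.25) slide cm [-1.3 10.1 28. ]
```

```bash

python3 -m jog '[{"slide":[0,1.3,3.6],"roll":0},{"slide":[0,2.6,7.2],"roll":0},{"slide":[0,3.9,10.8],"roll":0},{"slide":[0,5.2,14.4],"roll":0},{"slide":[0,6.5,18],"roll":0}]' | head -2
python3 -m jog '[{"slide":[0,1.2,3.3],"roll":0},{"slide":[0,2.4,6.6],"roll":0},{"slide":[0,3.6,9.9],"roll":0},{"slide":[0,3.6,9.9],"roll":0},{"slide":[0,3.6,9.9],"roll":0}]' | head -2
python3 -c "
from h import *
cv2.imwrite('pics/side10.png',cv2.convertScaleAbs(r.camera('side')[:,:,::-1],alpha=1.4))
st((.641,-.237,.073))
p=r.read_state()['ee_pos'];print(proj('side',p))"
```

```text
time: 11.42
ee_pos: [0.6002, -0.1404, 0.2386]
time: 11.83
ee_pos: [0.6411, -0.24, 0.2365]
t11.88 [ 0.6415 -0.2378  0.237 ] jawbearing 3.2 tilt 0.54 w 0.0004 F [-0.   0.2  0.7]
(0.641, -0.237, 0.073) slide cm [16.4 -0.   0.1]
[422.76862242 161.96528738]
```

View pics/side10.png

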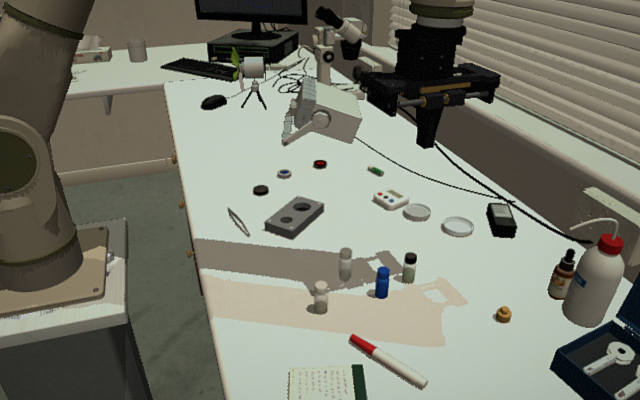

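The tip is at (425,147), on the line above the black-capped vial at (410,254). Nothing near it is tall, so I descend part-way and check.

```bash

python3 -m jog '[{"slide":[3,0,0],"roll":0},{"slide":[6,0,0],"roll":0},{"slide":[9,0,0],"roll":0},{"slide":[11,0,0],"roll":0},{"slide":[12,0,0],"roll":0}]' | head -2
python3 -m jog '[{"slide":[1,0,0],"roll":0},{"slide":[1,0,0],"roll":0}]' | head -2
python3 -c "
from h import *
cv2.imwrite('pics/side11.png',cv2.convertScaleAbs(cv2.resize(r.camera('side')[140:300,320:490,::-1],None,fx=3.5,fy=3.5),alpha=1.6))
st((.641,-.237,.073))
p=r.read_state()['ee_pos'];print(proj('side',p))"
```

```text
time: 12.3
ee_pos: [0.6405, -0.2337, 0.1143]
time: 12.47
ee_pos: [0.6401, -0.2314, 0.1027]
t12.52 [ 0.6406 -0.2322  0.1042] jawbearing 3.4 tilt 0.75 w 0.0007 F [0.9 0.3 0.9]
(0.641, -0.237, 0.073) slide cm [3.1 0.  0.5]
[412.23896163 230.34941848]
```

View pics/side11.png

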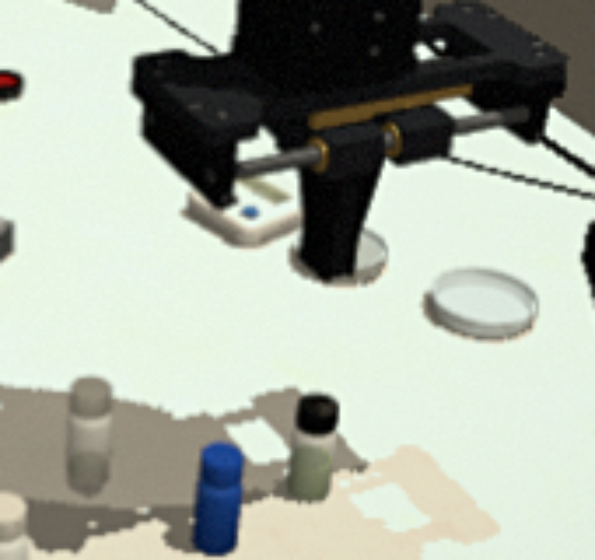

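```bash

python3 -m jog '[{"slide":[1,0,0.2],"roll":0},{"slide":[2,0,0.4],"roll":0},{"slide":[2.9,0,0.5],"roll":0},{"slide":[2.9,0,0.5],"roll":0},{"slide":[2.9,0,0.5],"roll":0}]' | head -2
python3 -c "
from h import *
cv2.imwrite('pics/side12.png',cv2.convertScaleAbs(cv2.resize(r.camera('side')[140:300,320:490,::-1],None,fx=3.5,fy=3.5),alpha=1.6))
st((.641,-.237,.073))"
```

```text
time: 12.93
ee_pos: [0.6403, -0.237, 0.0745]
t12.98 [ 0.6408 -0.237   0.0751] jawbearing 3.4 tilt 0.75 w 0.0003 F [ 0.5 -0.4  0.7]
(0.641, -0.237, 0.073) slide cm [0.2 0.  0. ]
```

View pics/side12.png

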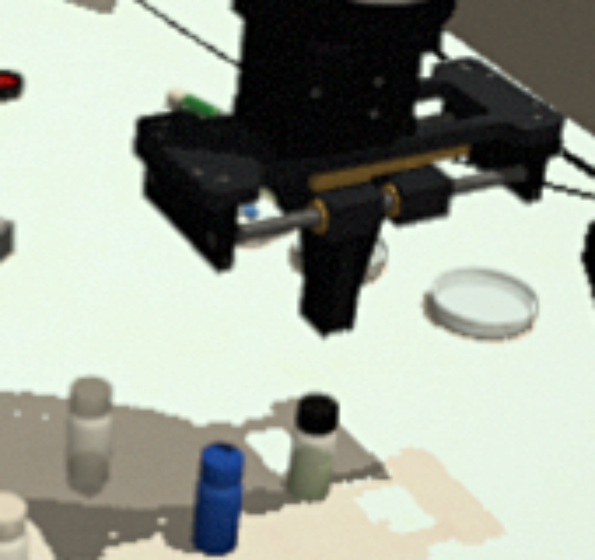

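The tip, at (413.7,235), is above the cap, whose top is at (411,255). I'll hold.

```bash

python3 -m jog '[{"slide":[0.1,0,0],"roll":0},{"slide":[0.1,0,0],"roll":0},{"slide":[0.1,0,0],"roll":0},{"slide":[0.1,0,0],"roll":0},{"slide":[0.1,0,0],"roll":0}]' | head -2
python3 -m jog '[{"slide":[0,0,0],"roll":0},{"slide":[0,0,0],"roll":0},{"slide":[0,0,0],"roll":0},{"slide":[0,0,0],"roll":0},{"slide":[0,0,0],"roll":0}]' | head -2
python3 -m jog '[{"slide":[0,0,0],"roll":0},{"slide":[0,0,0],"roll":0},{"slide":[0,0,0],"roll":0},{"slide":[0,0,0],"roll":0},{"slide":[0,0,0],"roll":0}]' | head -2
python3 -m jog '[{"slide":[0,0,0],"roll":0},{"slide":[0,0,0],"roll":0},{"slide":[0,0,0],"roll":0},{"slide":[0,0,0],"roll":0},{"slide":[0,0,0],"roll":0}]' | head -2
python3 -m jog '[{"slide":[0,0,0],"roll":0},{"slide":[0,0,0],"roll":0},{"slide":[0,0,0],"roll":0},{"slide":[0,0,0],"roll":0},{"slide":[0,0,0],"roll":0}]' | head -2
python3 -m jog '[{"slide":[-4,0,0],"roll":0},{"slide":[-8,0,0],"roll":0},{"slide":[-12,0,0],"roll":0},{"slide":[-16,0,0],"roll":0},{"slide":[-17,0,0],"roll":0}]' | head -2
python3 -c "
from h import *
st((.4785,-.001,.24))"
```

```text
time: 13.4
ee_pos: [0.6408, -0.237, 0.0743]
time: 13.82
ee_pos: [0.6408, -0.237, 0.0743]
time: 14.23
ee_pos: [0.6408, -0.237, 0.0743]
time: 14.65
ee_pos: [0.6408, -0.237, 0.0743]
time: 15.07
ee_pos: [0.6408, -0.237, 0.0743]
time: 15.48
ee_pos: [0.6431, -0.2405, 0.2517]
t15.48 [ 0.6431 -0.2405  0.2517] jawbearing 3.4 tilt 0.60 w 0.0002 F [ 0.8 -1.   1.8]
(0.4785, -0.001, 0.24) slide cm [  1.3 -15.  -24.9]
```

```bash

python3 -m jog '[{"slide":[0,-2,-3.3],"roll":0},{"slide":[0,-4,-6.6],"roll":0},{"slide":[0,-6,-9.9],"roll":0},{"slide":[0,-8,-13.2],"roll":0},{"slide":[0,-10,-16.5],"roll":0}]' | head -2
python3 -m jog '[{"slide":[0,-2,-3.3],"roll":0},{"slide":[0,-4,-6.6],"roll":0},{"slide":[0,-5,-8.4],"roll":0},{"slide":[0,-5,-8.4],"roll":0},{"slide":[0,-5,-8.4],"roll":0}]' | head -2
python3 -c "
from h import *
st((.4785,-.001,.038))"
```

```text
time: 15.9
ee_pos: [0.5324, -0.0805, 0.2523]
time: 16.32
ee_pos: [0.4772, 0.0015, 0.2531]
t16.32 [0.4772 0.0015 0.2531] jawbearing 3.5 tilt 0.67 w 0.0003 F [-0.1 -0.9  1.2]
(0.4785, -0.001, 0.038) slide cm [21.5 -0.   0.5]
```

```bash

python3 -m jog '[{"slide":[4,0,0.1],"roll":0},{"slide":[8,0,0.2],"roll":0},{"slide":[12,0,0.3],"roll":0},{"slide":[15,0,0.4],"roll":0},{"slide":[17,0,0.4],"roll":0}]' | head -2
python3 -m jog '[{"slide":[1,0,0],"roll":0},{"slide":[1,0,0],"roll":0}]' | head -2
python3 -c "
from h import *
cv2.imwrite('pics/side13.png',cv2.convertScaleAbs(cv2.resize(r.camera('side')[130:260,220:380,::-1],None,fx=4,fy=4),alpha=1.6))
st((.4785,-.001,.038))
p=r.read_state()['ee_pos'];print(proj('side',p))"
```

```text
time: 16.73
ee_pos: [0.4771, -0.0029, 0.08]
time: 16.9
ee_pos: [0.4755, -0.0048, 0.0674]
t16.95 [ 0.4766 -0.0045  0.0691] jawbearing 3.2 tilt 0.40 w 0.0007 F [0.4 0.4 0.6]
(0.4785, -0.001, 0.038) slide cm [ 3.1  0.2 -0.3]
[285.63196359 200.6707122 ]
```

View pics/side13.png

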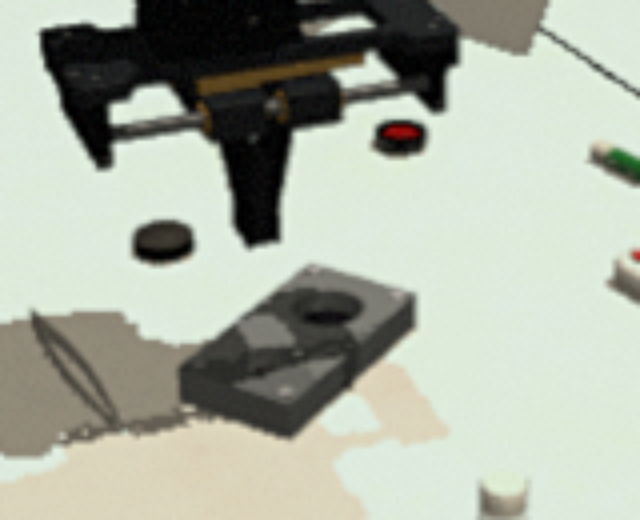

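The tip is at (284,191), over the well at (286,219) and clear of everything. Now the final descent and hold.

```bash

python3 -m jog '[{"slide":[1,0.1,-0.2],"roll":0},{"slide":[2,0.2,-0.3],"roll":0},{"slide":[3,0.2,-0.3],"roll":0},{"slide":[3,0.2,-0.3],"roll":0},{"slide":[3,0.2,-0.3],"roll":0}]' | head -2
python3 -c "
from h import *
cv2.imwrite('pics/side14.png',cv2.convertScaleAbs(cv2.resize(r.camera('side')[130:260,220:380,::-1],None,fx=4,fy=4),alpha=1.6))
st((.4785,-.001,.038))"
python3 -m jog '[{"slide":[0,0,0],"roll":0},{"slide":[0,0,0],"roll":0},{"slide":[0,0,0],"roll":0},{"slide":[0,0,0],"roll":0},{"slide":[0,0,0],"roll":0}]' | head -2
python3 -m jog '[{"slide":[0,0,0],"roll":0},{"slide":[0,0,0],"roll":0},{"slide":[0,0,0],"roll":0},{"slide":[0,0,0],"roll":0},{"slide":[0,0,0],"roll":0}]' | head -2
python3 -m jog '[{"slide":[0,0,0],"roll":0},{"slide":[0,0,0],"roll":0},{"slide":[0,0,0],"roll":0},{"slide":[0,0,0],"roll":0},{"slide":[0,0,0],"roll":0}]' | head -2
python3 -m jog '[{"slide":[0,0,0],"roll":0},{"slide":[0,0,0],"roll":0},{"slide":[0,0,0],"roll":0},{"slide":[0,0,0],"roll":0},{"slide":[0,0,0],"roll":0}]' | head -2
python3 -m jog '[{"slide":[0,0,0],"roll":0},{"slide":[0,0,0],"roll":0},{"slide":[0,0,0],"roll":0},{"slide":[0,0,0],"roll":0},{"slide":[0,0,0],"roll":0}]' | head -2
```

```text
time: 17.37
ee_pos: [0.4781, -0.0013, 0.0387]
t17.42 [ 0.4784 -0.0012  0.0391] jawbearing 3.2 tilt 0.39 w -0.0 F [ 0.   0.2 -0.2]
(0.4785, -0.001, 0.038) slide cm [ 0.1  0.  -0. ]
time: 17.83
ee_pos: [0.4785, -0.0012, 0.0393]
time: 18.25
ee_pos: [0.4784, -0.0012, 0.0392]
time: 18.67
ee_pos: [0.4785, -0.0012, 0.0393]
time: 19.08
ee_pos: [0.4785, -0.0012, 0.0393]
time: 19.5
ee_pos: [0.4785, -0.0012, 0.0393]
```

View pics/side14.png

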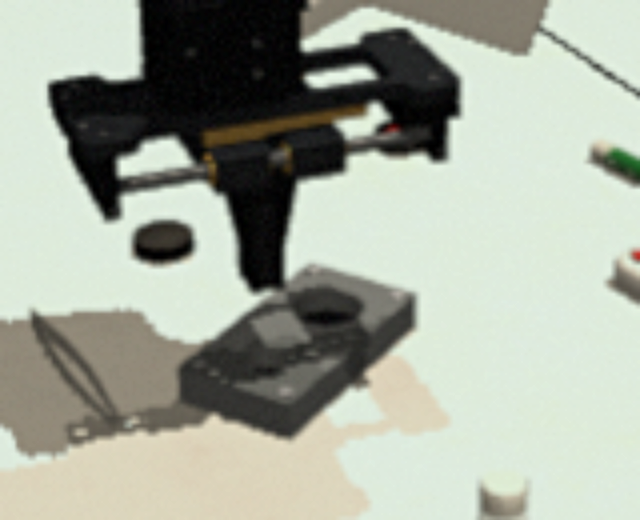

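The tip held at (285.5,202) above the well. Next I raise the hand and let it settle.

```bash

python3 -m jog '[{"slide":[-4,0,0],"roll":0},{"slide":[-8,0,0],"roll":0},{"slide":[-12,0,0],"roll":0},{"slide":[-16,0,0],"roll":0},{"slide":[-20,0,0],"roll":0}]' | head -2
python3 -m jog '[{"slide":[-2.5,0,0],"roll":0},{"slide":[-5,0,0],"roll":0},{"slide":[-5,0,0],"roll":0},{"slide":[-5,0,0],"roll":0},{"slide":[-5,0,0],"roll":0}]' | head -2
python3 -m jog '[{"slide":[0,0,0],"roll":0},{"slide":[0,0,0],"roll":0},{"slide":[0,0,0],"roll":0},{"slide":[0,0,0],"roll":0},{"slide":[0,0,0],"roll":0}]' | head -2
python3 -c "
from h import *
a=r.camera('side');b=cv2.imread('pics/side0.png')[:,:,::-1]
cv2.imwrite('pics/side15.png',a[:,:,::-1])
for n,(u,v) in dict(red=(320,162.6),bv=(410,266),blue=(284,172),cap=(261,189),w1=(346,262),w2=(321,297)).items():
  u,v=int(u),int(v);w=20;g=lambda i:i[v-w:v+w,u-w:u+w].mean(2).astype(np.float32)
  t=g(b)[4:-4,4:-4];m=cv2.matchTemplate(g(a),t,cv2.TM_CCOEFF_NORMED);l=cv2.minMaxLoc(m);print(n,'shift',l[3][0]-4,l[3][1]-4,round(l[1],2))
st()"
```

```text
time: 19.92
ee_pos: [0.478, -0.0029, 0.2414]
time: 20.33
ee_pos: [0.4777, -0.0033, 0.2907]
time: 20.75
ee_pos: [0.4776, -0.0033, 0.2904]
red shift 0 0 1.0
bv shift 0 0 1.0
blue shift 0 0 1.0
cap shift 0 0 1.0
w1 shift 0 0 1.0
w2 shift 0 0 1.0
t20.80 [ 0.4777 -0.0033  0.2905] jawbearing 3.2 tilt 0.41 w 0.0005 F [-0.2 -0.1  0.3]
```

View pics/side15.png

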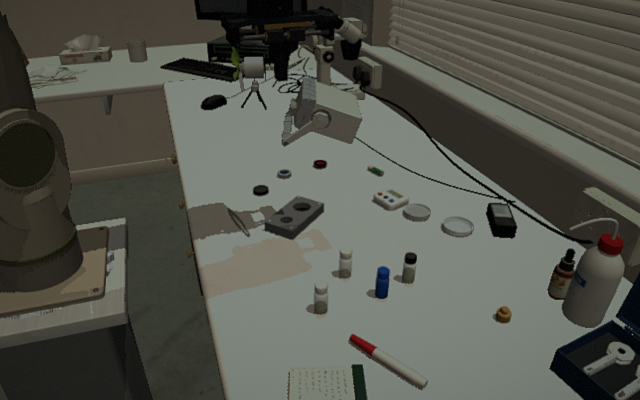

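The hand is raised and all six objects show zero pixel shift from the first picture, so I'm handing in.

```bash
python3 -c "
from bench import r
print(r.close_job())"
```

```text
the job is handed in; nothing more can be done
None
```

I pointed with shut fingers at the red filter, the large seat, the black-capped vial and the small well, in that order. Each hold lasted over 2 s with the hand level and within about 1 mm of the position I had measured for it. I then raised the hand and handed the job in at 20.8 s; no verdict was reported.

**Last checks:**
- The fingertips were at z = 0.29 m.
- All six loose objects showed zero pixel shift between the first and last side pictures.
- The wrist force readings I took stayed within about 3 N and showed no contact.
- The two cameras agreed on every position to within 5 mm, and the seat-to-well distance came out at 61.8 mm against the 62 mm given.

**One disagreement:** in the side pictures the visible fingertips sat about 25 mm higher than the reported TCP, while x and y agreed. I did not find the cause. I held the reported TCP 16–18 mm above each target, which keeps the grasp point within its required height band on either reading. If the pictures are right, the real tips were about 4 cm above each target, at or just over the upper end of the one-to-four-centimetre range.

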